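# Steady the rocking wash pot and scrub it out

### The arm

A 6-joint arm with a two-finger parallel gripper is mounted at the origin on the work surface. World frame = base frame: x ahead of the robot, y to its left, z up, the work surface at z = 0. Lengths are in m, angles in rad, forces in N, time in s.
With the tool pointing down it reaches from about 0.225 to 0.875 m from the base axis. Payload 3.4 kg.
Tool frame: the origin (TCP) lies midway between the tips of the shut fingers; the grasp point (between the pads) lies 19 mm behind it; z points along the fingers, y is the direction in which the jaws open and shut (so a half turn about z gives the same grasp; the last joint's range is limited). The gripper opens to 85 mm and grips with 20 to 120 N. Pads are 22 mm wide; open, the fingers measure 114 mm over their backs; the gripper's body (76 mm by 85 mm) begins 54 mm behind the grasp point. The pads swing forward as they close: fully open they stand 13 mm farther back than shut.
Start: joints at [1.035, 0.276, 1.505, -0, 1.361, -0.121], TCP at [0.232, 0.526, 0.231] pointing down, gripper open.
Joint ranges: [-2.89, 2.89], [-0.75, 2.08], [0.22, 2.7], [-1.18, 4.32], [0.11, 2.71], [-2.7, 2.7]. Speed limits (rad/s): [2.57, 2.57, 3.14, 3.14, 3.14, 3.14].

### API

Orientations are given as a rotation vector (axis times angle).
In Python, from plant import bot gives the robot as it stands. Calls block until the motion is done:
- bot.move_ptp(position, orientation): joint-space move of the TCP to a pose.
- bot.move_straight(position, ori=None, speed=0.15, contact_N=None): straight line of the TCP; ori=None keeps the orientation; speed is the mean speed in m/s. With contact_N (N) it stops when the force on the tool has changed by that much, and returns True; else False.
- bot.goto_joints(angles): joint-space move.
- bot.grip(opening): finger opening in m; the grip force is fixed at half the most; returns when the fingers have stopped.
- bot.dwell(seconds).
- bot.ik(position, orientation): joint angles nearest the present ones, or None.
- bot.snapshot(name): name is "side" or "top" or "wrist"; returns a dict with "image" (420x560x3 uint8, red, green, blue), "mtx" (3x3 intrinsics, pixels), "R" (3x3) and "t" (3): a world point X has camera coordinates R X + t. Camera axes: x right, y down, z forward; pixel columns grow to the right and rows downward; lengths in m; the calibration is good to about 2 mm. A picture is of the moment at which its call begins. There is no depth.
A pose or a line that the arm cannot do raises bot.MotionError and nothing moves.
- bot.finish_job(): hands the job in, once; it reports no verdict.
Readings, each from a call of its own:
- bot.read_t(): time.
- bot.read_joints(): joint angles.
- bot.read_qd(): joint speeds.
- bot.read_tau(): joint torques, N m.
- bot.read_position(): TCP position.
- bot.read_tcp_rot(): TCP orientation.
- bot.read_wrist_force(): force on the tool from outside, world axes, zero at the start.
- bot.read_wrist_torque(): the same for the moment, N m.
- bot.read_gripper_width(): finger opening in m.
Only numpy, scipy, OpenCV 4.12 (cv2) and the standard library are available. Lean on these libraries where they do the work, as an engineer would, in place of code of your own. Each camera call takes 0.05 s, during which the arm holds its last target.

### The job

The four-footed wash pot rocks on its rack because only two of its feet stand on the two wooden slats. Turn the pot where it stands, without lifting it more than a finger's breadth, until all four feet rest on the slats and it no longer rocks, and let go of it. Then take the long brush out of its tube, scrub the inside of the pot by pushing the brush right down to the bottom, drawing it up near the mouth and pushing it right down again, and put the brush back upright, fully down in its tube; leave the pot standing steady, and do not disturb the tin, the jar and the screwdriver.

Things in the scene. Friction and masses are not known exactly. Their poses are not given: they have to be found in the camera images.
- pot: Loose round open steel pot, 0.45 kg, on four splayed legs with ball feet (radius 6 mm) 58 mm from its axis at 45, 135, 225, 315 deg from its x. Body 60 mm outside, 52 inside diameter, 25 to 105 mm above the feet. Brass drain stub along +x, 40 mm up, to 54 mm from the axis. Origin: on the axis at the feet's underside; z up. Top 50 mm is plain: grip it across the diameter from above at any yaw.
- pot_rim (a point): Centre of the pot's mouth, 105 mm above the feet, axes as the pot. At the start the pot is near the rack's centre with two opposite feet on the slats and two over the gap; it leans about 6 deg towards a hanging foot, which has dropped to the board. Vertical pads closing along the lean straighten it. Turned while leaning, the low foot catches on a slat: straighten it and raise it some mm first.
- pot_floor (a point): Centre of the pot's inner floor, 29 mm above the feet, 76 mm below the mouth; axes as the pot. The pot stands steady and level when its x axis is parallel or square to the slats (within about 5 deg and 4 mm of the rack's centre), so the nearest such quarter is at most 45 deg away.
- foot0 (a point): underside of the foot at 45 degrees from the pot's x axis (counter-clockwise from above)
- foot1 (a point): underside of the foot at 135 degrees
- foot2 (a point): underside of the foot at 225 degrees
- foot3 (a point): underside of the foot at 315 degrees
- rack: Fixed plywood board 200 (x) x 180 (y) x 12 mm with two dark wooden slats on it, each 190 mm long (along its x), 40 wide, 6 high, centred at y = +52 and -52 mm; the gap between them is 64 mm. Slat tops are 18 mm above the work surface. Origin: centre of the board's underside; z up.
- tube: Fixed upright steel tube that holds the brush, on a 90 x 90 x 5 mm steel flange. Tube 42 mm outside, 36 mm inside diameter, mouth 70 mm and inner floor 6 mm above the work surface. Origin: centre of the flange's underside, on the tube's axis; z up.
- brush: Loose long round brush, 200 mm, 0.08 kg, standing in the tube, head down. Origin: centre of the bristle end (lower end); z towards the handle. Rigid black head 26 mm diameter from 0 to 50 mm, 10 mm shank to 85 mm, wooden handle 15 mm diameter from 85 to 200 mm: grip it from above at any yaw, 165 to 175 mm from the bristle end.
- brush_top (a point): centre of the top end of the brush's handle, 200 mm from the bristle end
- tin: bystander: closed paint tin, 84 mm diameter, 100 mm high; origin centre of its underside
- jar: bystander: glass jar with lid, 66 mm diameter, 85 mm high; origin centre of its underside
- driver: bystander: screwdriver lying on the bench along its x axis, about 200 mm long
Not all that is in view belongs to the job. Leave any red or turquoise look-alike of the pot alone.

How it is judged:
By the outcome, as a careful person would: the job done as asked, in the order asked, and still so for the second after the job is handed in, with the robot touching nothing.
It also fails if it takes over 64 s, if anything falls off the work surface, if the arm or the gripper's body presses on something with over 40 N, if the wrist force passes 120 N, or if a joint passes its speed limit or range.

## Working session

There is one attempt and no reset: what is moved stays moved. The work goes in short steps, each a Python script; the robot and the scene stay as the last script left them, time stands still between calls to the robot, and variables do not carry over. Pictures are saved under pics/ and viewed, and the job is handed in when it is done.

```bash
ls; mkdir -p pics; python3 - <<'E'
from plant import bot
import cv2
for n in ["side","top","wrist"]:
    s=bot.snapshot(n); cv2.imwrite(f"pics/{n}0.png",s["image"][:,:,::-1])
    print(n,s["mtx"].tolist(),(-s["R"].T@s["t"]).round(3),s["R"].round(3).tolist())
print(bot.read_t(),bot.read_tcp_rot())
E
```

```text
pics
side [[494.60867503835914, 0.0, 273.87831725268006], [0.0, 494.60867503835914, 205.0112263225372], [0.0, 0.0, 1.0]] [ 0.348 -1.022  0.88 ] [[0.979, -0.203, 0.008], [-0.11, -0.562, -0.82], [0.171, 0.802, -0.572]]
top [[433.06366591057366, 0.0, 271.8948061602357], [0.0, 433.06366591057366, 215.96785119221653], [0.0, 0.0, 1.0]] [0.292 0.019 1.395] [[-0.029, -1.0, -0.003], [-0.976, 0.028, -0.217], [0.217, -0.003, -0.976]]
wrist [[294.4796519564019, 0.0, 276.4262183471577], [0.0, 294.4796519564019, 207.26157015746165], [0.0, 0.0, 1.0]] [0.169 0.555 0.372] [[0.403, 0.915, -0.001], [0.881, -0.388, 0.273], [0.249, -0.111, -0.962]]
0.15 [-6.46791158e-01 -3.07382494e+00  2.06233234e-03]
```

View pics/top0.png

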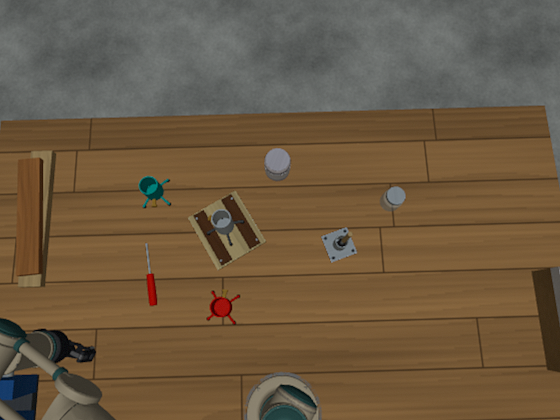

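View pics/side0.png

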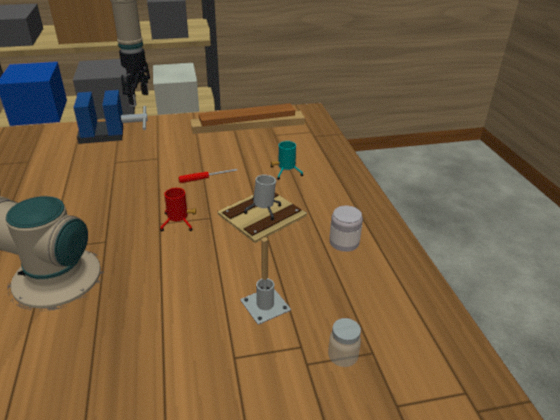

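View pics/wrist0.png

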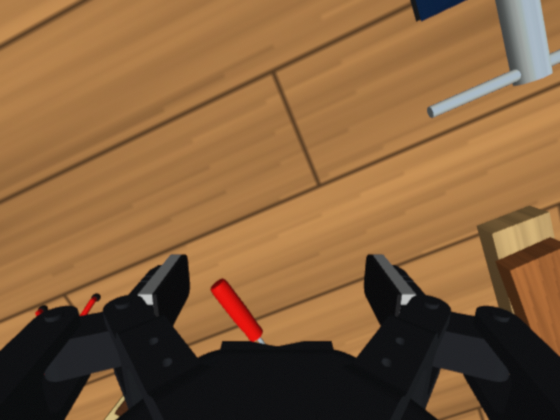

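Top view: rack at about (227,230), pot mouth near (223,218), tube flange near (340,245). The look-alikes are turquoise at (152,190) and red at (222,306). I'll zoom in.

```bash
cat > h.py <<'E'
import numpy as np, cv2
from plant import bot
from scipy.spatial.transform import Rotation as Rot
def onplane(s,u,v,z):
    d=s["R"].T@np.linalg.inv(s["mtx"])@np.array([u,v,1.]); c=-s["R"].T@s["t"]
    return c+d*(z-c[2])/d[2]
def proj(s,X):
    X=np.atleast_2d(X); p=(s["R"]@X.T).T+s["t"]; p=(s["mtx"]@p.T).T; return p[:,:2]/p[:,2:]
def down(yaw):
    # tool z down; tool x at world yaw -> y axis = yaw-90
    R=np.array([[np.cos(yaw),np.sin(yaw),0],[np.sin(yaw),-np.cos(yaw),0],[0,0,-1]])
    return Rot.from_matrix(R).as_rotvec()
def snap(n,name,crop=None,k=1):
    s=bot.snapshot(n); im=s["image"][:,:,::-1]
    if crop: x0,y0,x1,y1=crop; im=im[y0:y1,x0:x1]
    if k!=1: im=cv2.resize(im,None,fx=k,fy=k,interpolation=cv2.INTER_CUBIC)
    cv2.imwrite(f"pics/{name}.png",im); np.savez(f"pics/{name}.npz",**s); return s
E
python3 - <<'E'
from h import *
s=snap("top","topz",(180,180,370,280),4)
print(onplane(s,223,218,.12),onplane(s,227,230,.012),onplane(s,340,245,.005),onplane(s,343,238,.2))
im=cv2.resize(bot.snapshot("side")["image"][150:330,200:320,::-1],None,fx=3.3,fy=3.3,interpolation=cv2.INTER_CUBIC); cv2.imwrite("pics/sidez.png",im)
print(Rot.from_rotvec(bot.read_tcp_rot()).as_matrix().round(3))
E
```

```text
[0.57394253 0.1618863  0.12      ] [0.55752893 0.16117669 0.012     ] [ 0.49880952 -0.20371198  0.005     ] [ 0.48926637 -0.18212148  0.2       ]
[[-0.915  0.403 -0.   ]
 [ 0.403  0.915 -0.001]
 [ 0.    -0.001 -1.   ]]
```

View pics/topz.png

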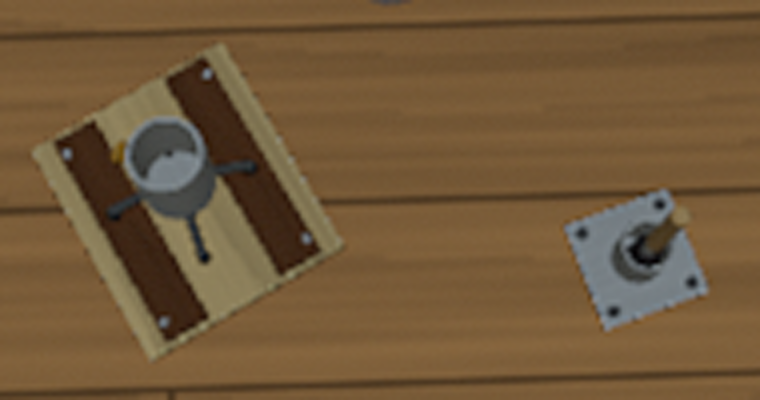

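View pics/sidez.png

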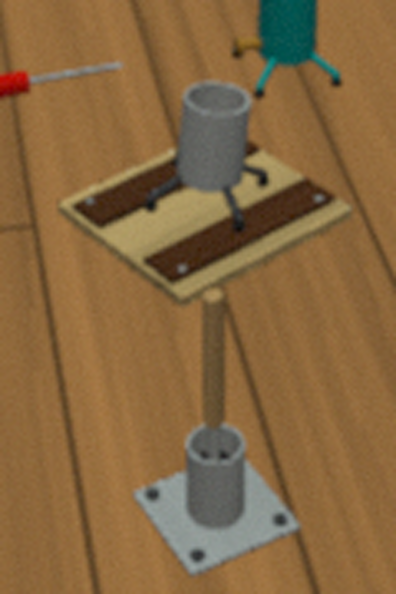

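```bash
python3 - <<'E'
from h import *
t0=bot.read_t()
r=np.array([.5575,.161]);
for yd in (0,45,90,135,180,225,270,315):
    y=np.radians(yd); p=r+.05*np.array([np.cos(y),np.sin(y)])
    q=bot.ik([*p,.30],down(y)); print(yd,None if q is None else np.round(q,2))
b=np.radians(180); p=r+.05*np.array([np.cos(b),np.sin(b)])
bot.move_ptp([*p,.30],down(b))
s=snap("wrist","w1"); print(bot.read_t()-t0, bot.read_position())
E
```

```text
0 [ 0.15  0.33  1.26 -0.    1.55  1.72]
45 [ 0.21  0.32  1.27 -0.    1.55  0.99]
90 [ 0.25  0.28  1.33 -0.    1.53  0.25]
135 [ 0.23  0.22  1.41 -0.    1.51 -0.55]
180 [ 0.18  0.18  1.47 -0.    1.5  -1.39]
225 [ 0.11  0.19  1.46 -0.    1.5  -2.25]
270 None
315 [ 0.09  0.3   1.31 -0.    1.54  2.45]
1.7417 [0.50714345 0.16184741 0.29983447]
```

View pics/w1.png

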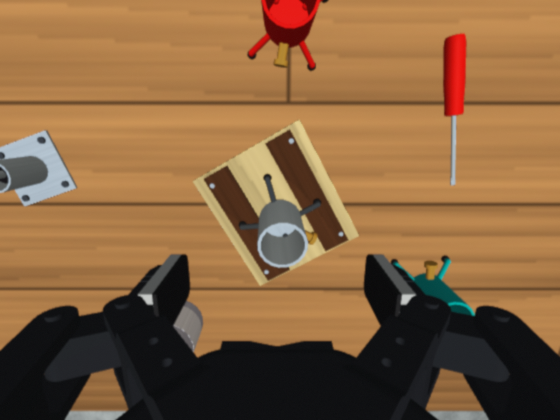

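Wrist view: rack corners are near (298,121), (358,236), (262,285) and (194,182). The pot mouth is at (283,244), feet at (267,178), (318,203) and (243,226), and the brass stub at (312,238).

```bash
python3 - <<'E'
import cv2
im=cv2.imread("pics/w1.png")[110:295,185:370]; cv2.imwrite("pics/w1z.png",cv2.resize(im,None,fx=3.2,fy=3.2,interpolation=cv2.INTER_CUBIC))
E
```

```text
(no output)
```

View pics/w1z.png

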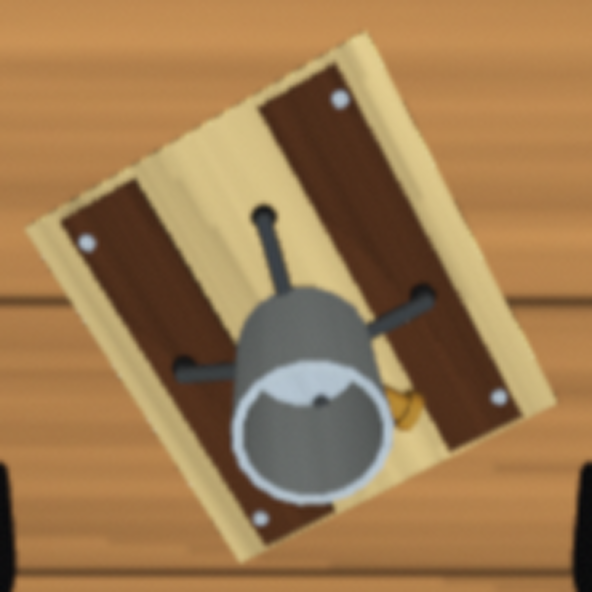

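```bash
cat > fit1.py <<'E'
from h import *
from scipy.optimize import least_squares
s=dict(np.load("pics/w1.npz"))
z=lambda a:np.array(a)/3.2+[185,110]-0.3
def rk(p):
    c,sn=np.cos(p[2]),np.sin(p[2])
    L=[(-100,90,12),(100,90,12),(100,-90,12),(-100,-90,12)]+[(sx*95,sy,18) for sy in (72,32,-32,-72) for sx in(-1,1)]
    L=np.array(L)/1e3
    return np.c_[p[0]+c*L[:,0]-sn*L[:,1],p[1]+sn*L[:,0]+c*L[:,1],L[:,2]]
# image x right: tool yaw 180 -> find world dirs; assign by nearest
ob=z([(367,33),(556,404),(240,562),(27,230),(338,65),(260,108),(523,415),(450,452),(135,180),(60,220),(265,545)])
def match(p):
    q=proj(s,rk(p)); d=np.linalg.norm(ob[:,None]-q[None],axis=2); return q,d
best=None
for y in np.radians(np.arange(-90,90,15)):
    f=lambda p:match(p)[1].min(1)
    r=least_squares(f,[.5575,.161,y])
    if best is None or r.cost<best.cost: best=r
rp=best.x; print("rack",rp[:2].round(4),np.degrees(rp[2]).round(2),match(rp)[1].min(1).round(2))
a=np.radians([45,135,225]); F=np.c_[.058*np.cos(a),.058*np.sin(a),0*a+.006]
M=np.vstack([F,[0,0,.105],[.054,0,.040]])
op=z([(423,293),(263,214),(183,368),(312,432),(414,408)])
def pp(p): return Rot.from_rotvec(p[3:]).apply(M)+p[:3]
best=None
for y in np.radians(np.arange(0,360,30)):
    r=least_squares(lambda p:((proj(s,pp(p))-op)*np.array([1,1,1,1,.4])[:,None]).ravel(),[.56,.16,.018,0,0,y])
    if best is None or r.cost<best.cost: best=r
p=best.x;R=Rot.from_rotvec(p[3:]);m=R.as_matrix()
print("pot",p[:3].round(4),"z axis",m[:,2].round(3),"xyaw",np.degrees(np.arctan2(m[1,0],m[0,0])).round(1),"tiltdeg",np.degrees(np.arccos(m[2,2])),"leandir",np.degrees(np.arctan2(m[1,2],m[0,2])))
print((proj(s,pp(p))-op).round(1)); print(pp(p).round(3))
a=np.radians([45,135,225,315]); print(R.apply(np.c_[.058*np.cos(a),.058*np.sin(a),0*a])+p[:3])
E
python3 fit1.py
```

```text
rack [0.5639 0.1654] 29.1 [0.79 1.16 0.69 1.15 0.93 0.64 1.02 0.9  0.57 0.4  0.74]
pot [0.5648 0.1666 0.0207] z axis [0.083 0.029 0.996] xyaw 63.0 tiltdeg 5.0503724684298215 leandir 19.073690776450604
[[ 0.1  0.1]
 [-0.3  0.1]
 [ 0.1 -0.2]
 [ 0.1 -0.1]
 [ 0.2  0.8]]
[[0.547 0.222 0.027]
 [0.51  0.149 0.032]
 [0.583 0.112 0.027]
 [0.574 0.17  0.125]
 [0.593 0.216 0.057]]
[[0.54695884 0.22180594 0.02063901]
 [0.50981065 0.14886161 0.02584832]
 [0.58262164 0.11142423 0.02084811]
 [0.61976983 0.18436856 0.0156388 ]]
```

Pot fit: origin (0.565, 0.167), yaw 63°, leaning 5° towards foot3 (direction about 19°). Rack yaw is 29.1°. The lean direction matches the pot's given geometry. The feet fit 2.6 mm too high, which is within calibration. The turn needed is about -34°. I'll grip along the lean.

```bash
python3 - <<'E'
from h import *
pot=np.array([.5648,.1666]); L=np.radians(18.); l=np.array([np.cos(L),np.sin(L)])
yaw=L+np.pi/2
c=pot+.003*l
bot.move_ptp([*c,.19],down(yaw))
print(bot.read_wrist_force())
hit=bot.move_straight([*c,.073],speed=.1,contact_N=6)
print(hit,bot.read_position(),bot.read_wrist_force(),bot.read_t())
snap("side","s2",(200,150,320,270),4); snap("wrist","w2")
E
```

```text
[ 0.35102281 -0.99823397  0.06910758]
False [0.56822483 0.16762831 0.07368434] [-0.12439059 -0.05305103 -0.00774617] 4.45
```

View pics/s2.png

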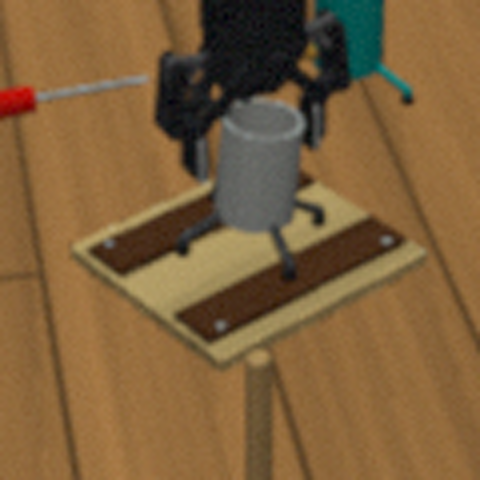

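View pics/w2.png

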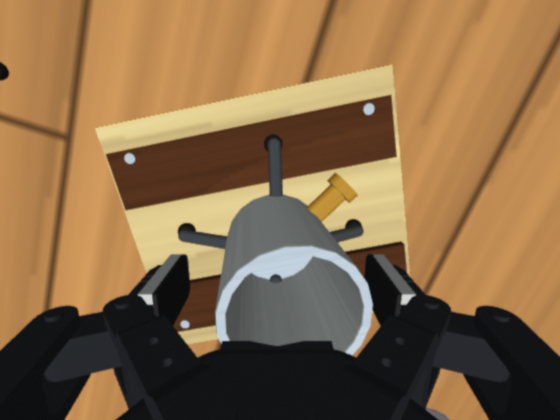

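Both views show the pads astride the rim without contact. The rim leans towards the right-hand pad: mouth centre at about (295,310), jaw middle at about 276. Closing now.

```bash
python3 - <<'E'
from h import *
bot.grip(.05); bot.dwell(.2)
print(bot.read_gripper_width(),bot.read_wrist_force(),bot.read_position(),bot.read_t())
snap("side","s3",(200,150,320,270),4); snap("wrist","w3")
E
```

```text
0.059290621295008436 [-1.04473335 -0.2957856   5.42661387] [0.56782213 0.16752966 0.07408258] 5.1167
```

View pics/s3.png

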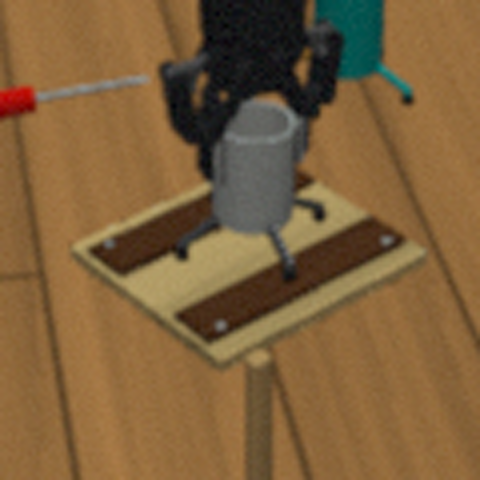

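View pics/w3.png

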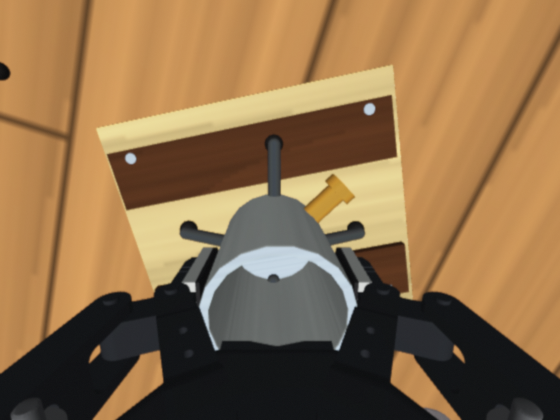

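The pot is now upright (feet at rows 231 and 230, level) and the width is 59 mm. Next I'll fit pot and rack together in this close view, for the exact turn and shift.

```bash
python3 - <<'E'
from h import *
from scipy.optimize import least_squares
s=dict(np.load("pics/w3.npz"))
def T(p,L):
    c,sn=np.cos(p[2]),np.sin(p[2]);L=np.array(L,float)/1e3
    return np.c_[p[0]+c*L[:,0]-sn*L[:,1],p[1]+sn*L[:,0]+c*L[:,1],L[:,2]]
Lr=[(-100,90,12),(100,90,12),(-95,72,18),(95,72,18),(-95,32,18),(95,32,18),(95,-32,18)]
ob=np.array([(97,128),(392,66),(107,154),(391,96),(127,209),(397,157),(403,243)],float)
for sgn in (0,np.pi):
    r=least_squares(lambda p:(proj(s,T(p,Lr))-ob).ravel(),[.564,.165,np.radians(29)+sgn])
    print("rack",r.x[:2].round(4),np.degrees(r.x[2]).round(2),r.cost.round(1)); 
    if r.cost<100: print((proj(s,T(r.x,Lr))-ob).round(1).tolist()); rp=r.x
a=np.radians([45,135,225,315])
F=[(58*np.cos(t),58*np.sin(t),24) for t in a]
of=np.array([(355,230),(273,144),(188,231)],float)
for k in range(4):
    for y in [np.radians(63)]:
        G=[F[(k+i)%4] for i in range(3)]
        r=least_squares(lambda p:(proj(s,T(p,G))-of).ravel(),[.565,.166,y])
        d=(np.degrees(r.x[2]))%360
        print(k,r.x[:2].round(4),round(d,1),r.cost.round(2),"rel",(d-np.degrees(rp[2]))%90)
print(bot.read_position())
E
```

```text
rack [0.5634 0.1643] 29.13 15.0
[[-2.8, -0.1], [2.0, -1.3], [-1.3, 0.0], [1.2, -0.9], [-1.4, 1.7], [0.4, 0.8], [1.8, 2.0]]
rack [0.5634 0.1643] 29.13 15.0
[[-2.8, -0.1], [2.0, -1.3], [-1.3, 0.0], [1.2, -0.9], [-1.4, 1.7], [0.4, 0.8], [1.8, 2.0]]
0 [0.5663 0.166 ] 332.8 1.69 rel 33.71793425714657
1 [0.5663 0.166 ] 242.8 1.69 rel 33.717934288288234
2 [0.5663 0.166 ] 152.8 1.69 rel 33.717934290221976
3 [0.5663 0.166 ] 62.8 1.69 rel 33.71793431518909
[0.56783315 0.16754835 0.07406109]
```

```bash
python3 - <<'E'
from h import *
p=np.array(bot.read_position()); y0=np.radians(108)
bot.move_straight([p[0],p[1],p[2]+.007],speed=.05)
print(bot.read_wrist_force(),bot.read_t())
y1=y0-np.radians(33.8); tgt=np.array([.5649,.1658])
bot.move_straight([*tgt,p[2]+.007],ori=down((y0+y1)/2),speed=.02)
bot.move_straight([*tgt,p[2]+.0071],ori=down(y1),speed=.02) if False else bot.move_ptp([*tgt,p[2]+.007],down(y1))
bot.dwell(.1)
print(bot.read_position(),bot.read_wrist_force(),bot.read_t(),bot.read_gripper_width())
snap("side","s4",(200,150,320,270),4); snap("wrist","w4")
E
```

```text
[ 0.30275877  0.37161761 -3.98531122] 5.525
[0.56488993 0.16581338 0.08098061] [ 0.6441911   0.58378971 -3.63222368] 6.45 0.059409360844307806
```

View pics/s4.png

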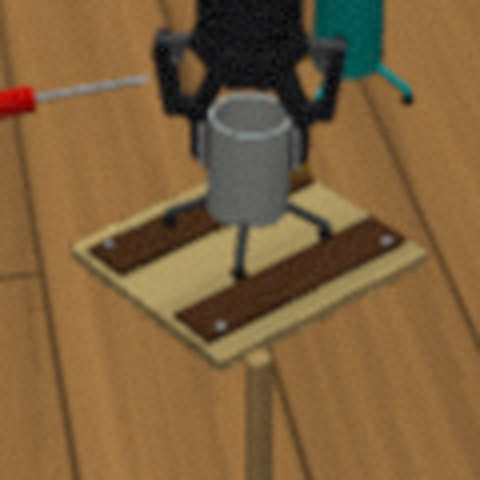

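View pics/w4.png

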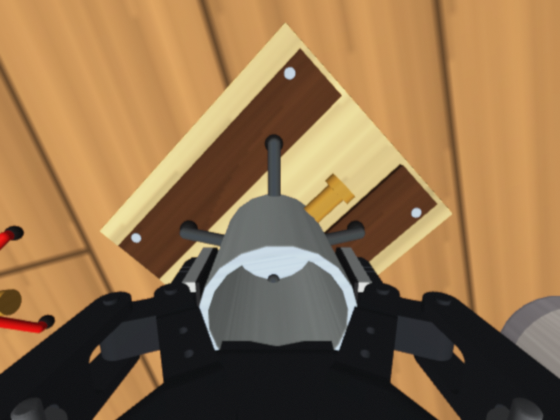

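Upright and turned, with the feet about 7 mm above the slats and the weight carried (about 4 N). The stub now lies parallel to the slats. Lowering to contact.

```bash
python3 - <<'E'
from h import *
p=np.array(bot.read_position())
h=bot.move_straight([p[0],p[1],p[2]-.009],speed=.02,contact_N=5)
print(h,bot.read_position(),bot.read_wrist_force(),bot.read_wrist_torque(),bot.read_t())
snap("wrist","w5")
bot.grip(.075); bot.dwell(.2); print(bot.read_gripper_width(),bot.read_wrist_force())
bot.grip(.085)
snap("wrist","w5b")
q=bot.read_position(); bot.move_straight([q[0],q[1],.30],speed=.2)
y=np.radians(74.2); print(bot.read_t())
e=np.array([np.cos(y),np.sin(y)])
bot.move_ptp([.565+.05*e[0],.166+.05*e[1],.30],down(y))
snap("wrist","w6"); snap("side","s6",(200,150,320,270),4); print(bot.read_t())
E
python3 -c "
import cv2
im=cv2.imread('pics/w6.png')[80:320,150:390]; cv2.imwrite('pics/w6z.png',cv2.resize(im,None,fx=2.5,fy=2.5,interpolation=2))"
```

```text
True [0.56513277 0.16584324 0.075733  ] [-1.58314386  0.97479209  4.61015079] [-0.14944329 -0.14401531  0.01246046] 6.9083
0.07459164426132024 [1.01226263 0.654688   0.2226568 ]
9.0583
9.475
```

View pics/w6z.png

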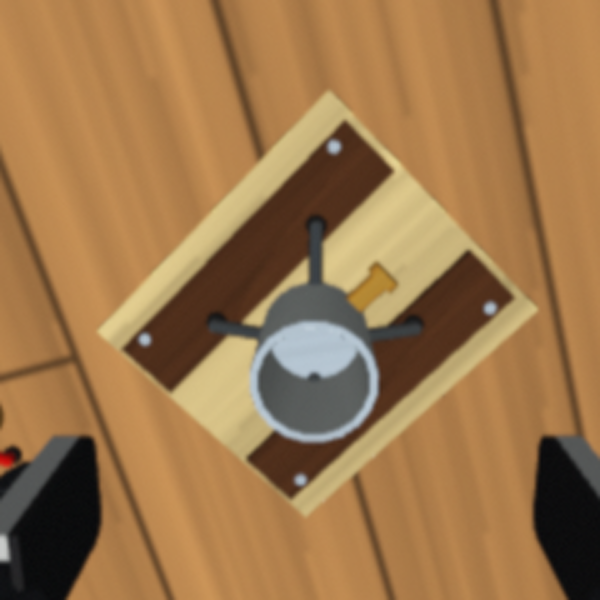

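View pics/s6.png

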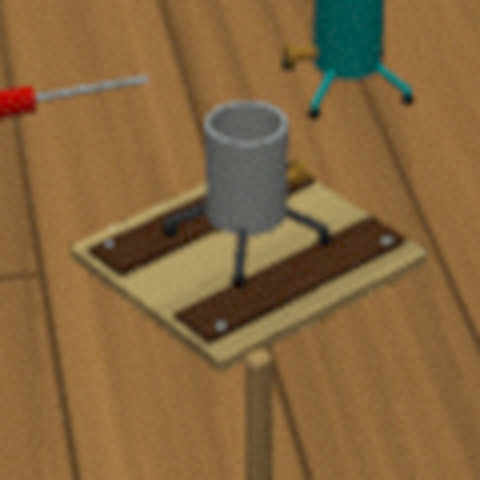

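All three visible feet are on slats: (316,223), (216,322) and (416,325). I'll check this numerically.

```bash
python3 - <<'E'
from h import *
from scipy.optimize import least_squares
s=dict(np.load("pics/w6.npz"))
z=lambda a:np.array(a)/2.5+[150,80]-.3
def T(p,L):
    c,sn=np.cos(p[2]),np.sin(p[2]);L=np.array(L,float)/1e3
    return np.c_[p[0]+c*L[:,0]-sn*L[:,1],p[1]+sn*L[:,0]+c*L[:,1],L[:,2]+p[3]]
Lr=[(-100,90,12),(100,90,12),(100,-90,12),(-100,-90,12),(-95,32,18),(95,32,18),(95,72,18),(95,-32,18),(95,-72,18),(-95,-32,18)]
ob=z([(98,332),(329,90),(538,310),(305,517),(172,391),(394,172),(346,122),(470,250),(514,297),(247,460)])
r=least_squares(lambda p:(proj(s,T(p,Lr))-ob).ravel(),[.564,.165,np.radians(29),0]); rp=r.x
print("rack",r.x[:2].round(4),np.degrees(r.x[2]).round(2),r.x[3],(proj(s,T(r.x,Lr))-ob).round(1).tolist())
a=np.radians([45,135,225]);F=np.c_[.058*np.cos(a),.058*np.sin(a),0*a+.006]
M=np.vstack([F,[0,0,.105],[.054,0,.04]])
op=z([(416,325),(316,223),(216,322),(315,381),(384,280)])
P=lambda p:Rot.from_rotvec(p[3:]).apply(M)+p[:3]
r=least_squares(lambda p:((proj(s,P(p))-op)*np.array([1,1,1,1,.4])[:,None]).ravel(),[.565,.166,.018,0,0,.5])
m=Rot.from_rotvec(r.x[3:]).as_matrix()
d=r.x[:2]-rp[:2];c,sn=np.cos(rp[2]),np.sin(rp[2])
print("pot",r.x[:3].round(4),m[:,2].round(3),np.degrees(np.arctan2(m[1,0],m[0,0])),"rel rack mm",1e3*np.array([c*d[0]+sn*d[1],-sn*d[0]+c*d[1]]),(proj(s,P(r.x))-op).round(1).tolist())
E
```

```text
rack [0.5635 0.1635] 29.3 -0.004288477945300761 [[-0.1, -0.1], [0.1, 0.2], [-0.2, -0.1], [0.4, -0.3], [-0.1, 0.6], [0.3, 0.1], [-0.1, -0.5], [-0.1, 0.3], [0.2, 0.2], [-0.2, -0.4]]
pot [ 0.5638  0.1648 -0.0064] [-0.012 -0.044  0.999] -58.74433707803138 rel rack mm [0.89845458 0.93824622] [[-2.4, -4.9], [-1.1, 0.1], [2.9, -1.4], [0.5, -1.0], [-0.4, 45.0]]
```

```bash
python3 - <<'E'
from h import *
from scipy.optimize import least_squares
s=dict(np.load("pics/w6.npz"))
z=lambda a:np.array(a)/2.5+[150,80]-.3
rp=[.5635,.1635,np.radians(29.3)]
a=np.radians([-45,45,135]);F=np.c_[.058*np.cos(a),.058*np.sin(a),0*a+.006]
M=np.vstack([F,[0,0,.105],[.054,0,.04]])
op=z([(416,325),(316,223),(216,322),(315,381),(384,280)])
P=lambda p:Rot.from_rotvec(p[3:]).apply(M)+p[:3]
r=least_squares(lambda p:((proj(s,P(p))-op)*np.array([1,1,1,1,.4])[:,None]).ravel(),[.565,.166,.018,0,0,.5])
m=Rot.from_rotvec(r.x[3:]).as_matrix()
d=r.x[:2]-rp[:2];c,sn=np.cos(rp[2]),np.sin(rp[2])
print("pot",r.x[:3].round(4),m[:,2].round(3),np.degrees(np.arctan2(m[1,0],m[0,0])),"rel rack mm",1e3*np.array([c*d[0]+sn*d[1],-sn*d[0]+c*d[1]]),(proj(s,P(r.x))-op).round(1).tolist())
# view brush
t=np.array([.4988,-.2037])
for yd in (0,45,90,135,180): 
    q=bot.ik([*(t+.06*np.array([np.cos(np.radians(yd)),np.sin(np.radians(yd))])),.36],down(np.radians(yd))); print(yd,None if q is None else np.round(q,2))
y=np.radians(90); 
bot.move_ptp([t[0]+.07*np.cos(y),t[1]+.07*np.sin(y),.36],down(y)); print(bot.read_t())
snap("wrist","w7"); snap("top","t7",(300,180,380,280),6); snap("side","s7",(200,200,320,340),4)
E
```

```text
pot [0.5641 0.1677 0.0224] [0.003 0.015 1.   ] 28.555826485858702 rel rack mm [2.56004596 3.39445762] [[-0.4, -0.1], [0.3, 0.4], [-0.1, 0.1], [-0.2, 0.2], [2.0, -3.4]]
0 [-0.47  0.27  1.21 -0.    1.67  1.1 ]
45 [-0.41  0.22  1.27 -0.    1.65  0.37]
90 [-0.41  0.14  1.37 -0.    1.63 -0.41]
135 [-0.48  0.09  1.43  0.    1.62 -1.27]
180 [-0.58  0.09  1.43  0.    1.62 -2.15]
10.8333
```

View pics/w7.png

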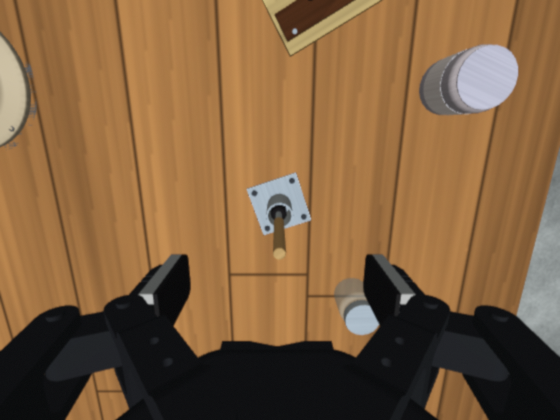

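View pics/t7.png

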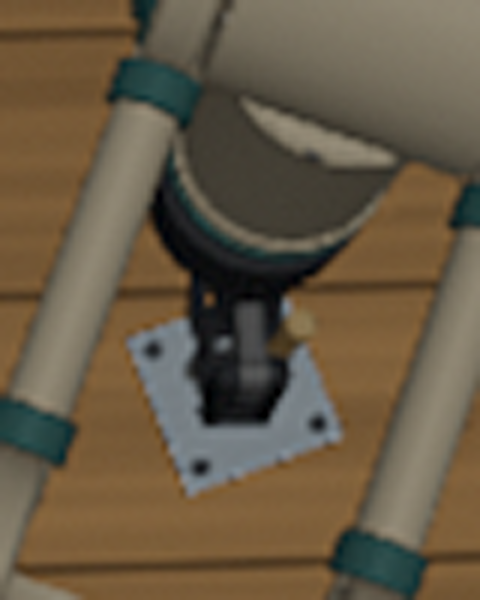

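View pics/s7.png

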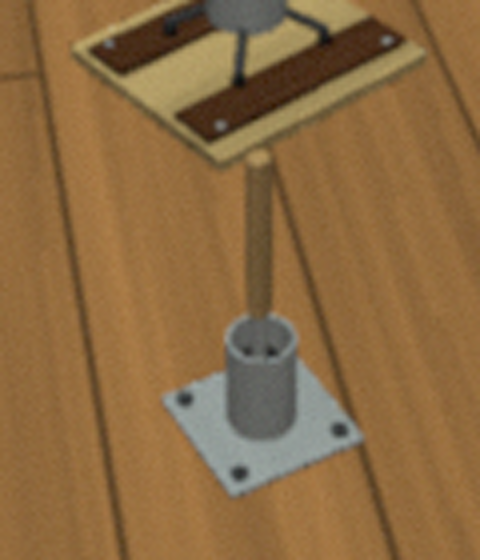

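```bash
python3 - <<'E'
from h import *
s=dict(np.load("pics/w6.npz"))
z=lambda a:np.array(a)/2.5+[150,80]-.3
for rp,dz in (([.5635,.1635,np.radians(29.3)],-.0043),):
  c,sn=np.cos(rp[2]),np.sin(rp[2]); out=[]
  for n,uv in (("f3",(416,325)),("f0",(316,223)),("f1",(216,322))):
    X=onplane(s,*z(uv),.024+dz); d=X[:2]-rp[:2]; out.append([c*d[0]+sn*d[1],-sn*d[0]+c*d[1]]); print(n,np.round(1e3*np.array(out[-1]),1))
  X=onplane(s,*z((315,381)),.123+dz); d=X[:2]-rp[:2]; print("rim",1e3*np.round([c*d[0]+sn*d[1],-sn*d[0]+c*d[1]],4))
# tube / brush
w=dict(np.load("pics/w7.npz"))
im=w["image"][160:270,230:330,::-1]; cv2.imwrite("pics/w7z.png",cv2.resize(im,None,fx=5,fy=5,interpolation=cv2.INTER_CUBIC))
E
```

```text
f3 [ 42.5 -41.2]
f0 [43.4 43.8]
f1 [-40.3  44.1]
rim [1.6 2.3]
```

View pics/w7z.png

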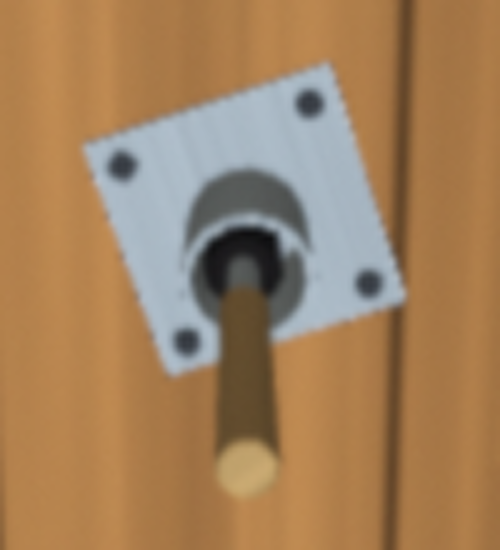

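The pot stands centred within about 2 mm, and all feet are at |y| 41–44 mm (slats 32–72). In w7, the brush top is at about (279,253), the tube mouth at about (279,215) and the flange centre at about (279,204). Next I'll locate the tube and brush.

```bash
python3 - <<'E'
from h import *
from scipy.optimize import least_squares
w=dict(np.load("pics/w7.npz")); sd=dict(np.load("pics/s7.npz")); tp=dict(np.load("pics/topz.npz"))
zw=lambda a:np.array(a)/5+[230,160]-.4
zs=lambda a:np.array(a)/4+[200,200]-.4
zt=lambda a:np.array(a)/4+[180,180]-.4
def fl(s,z,c): 
    return np.mean([onplane(s,*z(u),.005)[:2] for u in c],axis=0)
print("flange w",fl(w,zw,[(85,147),(330,63),(405,298),(172,376)]),"s",fl(sd,zs,[(163,398),(300,345),(362,438),(235,496)]),"t",fl(tp,zt,[(565,226),(666,189),(707,292),(606,330)]))
print("mouth w",onplane(w,*zw((247,275)),.07),"s",onplane(sd,*zs((262,344)),.07))
obs=[(w,zw((246,468))),(sd,zs((259,158))),(tp,zt((681,216)))]
f=lambda X:np.concatenate([(proj(s,X)[0]-u) for s,u in obs])
r=least_squares(f,[.5,-.2,.2]); print("top",r.x,r.fun.round(2))
for s,u in obs: print(onplane(s,*u,.204))
E
```

```text
flange w [ 0.50489462 -0.19817945] s [ 0.50612301 -0.19986175] t [ 0.5011732  -0.19930478]
mouth w [ 0.50389504 -0.19678941  0.07      ] s [ 0.50357773 -0.20383641  0.07      ]
top [ 0.5022508  -0.19978437  0.20447821] [-0.08  0.2  -0.34  0.22 -0.57 -0.64]
[ 0.50234321 -0.19977066  0.204     ]
[ 0.50323046 -0.19858181  0.204     ]
[ 0.5004728  -0.20134653  0.204     ]
```

The brush stands upright: top at (0.5025, -0.200, 0.2045) against 0.206 expected, tube at (0.504, -0.199). Now taking it.

```bash
python3 - <<'E'
from h import *
o=down(np.radians(90)); b=[.5027,-.1998]
bot.move_ptp([*b,.27],o)
h=bot.move_straight([*b,.157],speed=.12,contact_N=6)
print(h,bot.read_position(),bot.read_wrist_force())
bot.grip(.005); bot.dwell(.1)
print(bot.read_gripper_width(),bot.read_wrist_force(),bot.read_position(),bot.read_t())
snap("side","s8",(200,150,320,340),3)
E
```

```text
False [ 0.5033749  -0.20003407  0.1579378 ] [-0.03380871 -0.37359639 -0.28491521]
0.013362102490304917 [-0.96629171  0.01040253  2.95120866] [ 0.50263821 -0.19985154  0.15722009] 13.35
```

View pics/s8.png

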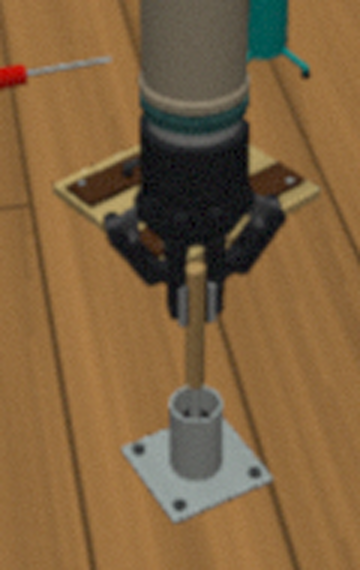

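```bash
python3 - <<'E'
from h import *
o=down(np.radians(90)); b=bot.read_position()
bot.move_straight([b[0],b[1],.32],speed=.15)
print(bot.read_wrist_force(),bot.read_gripper_width())
bot.move_ptp([.565,.1662,.32],o); bot.dwell(.1)
print(bot.read_position(),bot.read_wrist_force(),bot.read_t())
snap("side","s9",(200,60,320,270),2.8); snap("wrist","w9")
E
```

```text
[ 0.03405774 -0.10674491 -0.71175239] 0.013269603710192611
[0.56527559 0.16477751 0.3200397 ] [-0.14857378 -0.26454174 -1.42967631] 16.125
```

View pics/s9.png

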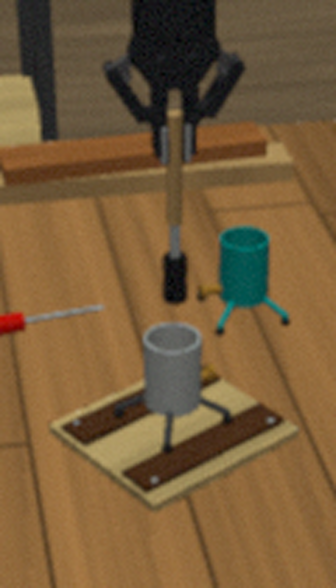

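View pics/w9.png

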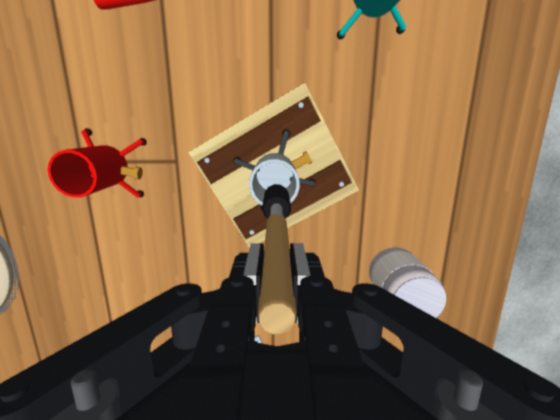

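Brush held straight, its head at about (277,203) above the mouth at (276,182). I'll check the head's xy, then scrub.

```bash
python3 - <<'E'
from h import *
w=dict(np.load("pics/w9.npz"))
print("head top",onplane(w,277,209,.32-.151+.05),"rim",onplane(w,275.5,181.5,.123), proj(w,[[.565,.166,.219],[.565,.166,.169],[.565,.166,.123]]))
im=w["image"][140:340,200:360,::-1]; cv2.imwrite("pics/w9z.png",cv2.resize(im,None,fx=3,fy=3,interpolation=cv2.INTER_CUBIC))
E
```

```text
head top [0.56651296 0.16456274 0.219     ] rim [0.56509772 0.17019264 0.123     ] [[275.23301435 207.39445782]
 [275.34911141 194.0313633 ]
 [275.42731556 185.0298468 ]]
```

View pics/w9z.png

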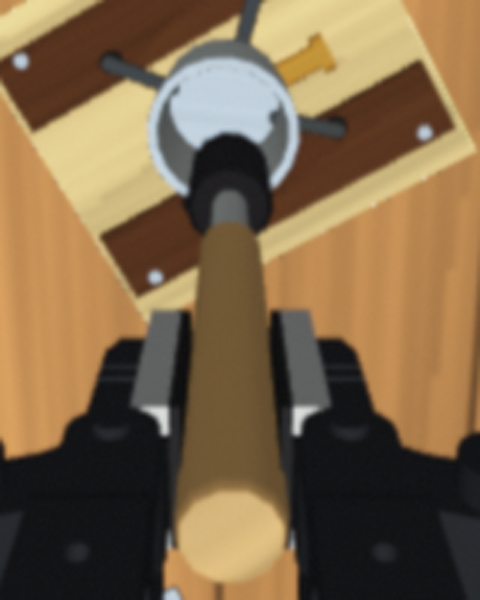

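```bash
python3 - <<'E'
from h import *
c=[.5637,.1685]
bot.move_straight([*c,.29],speed=.15)
h=bot.move_straight([*c,.245],speed=.08,contact_N=4)
print(h,bot.read_position(),bot.read_wrist_force())
if not h:
    h=bot.move_straight([*c,.190],speed=.06,contact_N=5)
    print(h,bot.read_position(),bot.read_wrist_force(),bot.read_wrist_torque(),bot.read_t())
snap("side","s10",(200,60,320,270),2.8); snap("wrist","w10")
E
```

```text
False [0.56406799 0.16855371 0.24544332] [-0.01509243 -0.26459198 -0.65276249]
True [0.56318937 0.16844057 0.1979154 ] [-0.34918302 -0.30651041  5.51329465] [-0.08552151  0.14433829 -0.00619823] 18.025
```

View pics/s10.png

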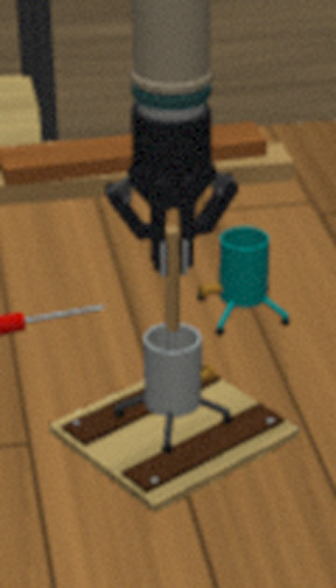

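View pics/w10.png

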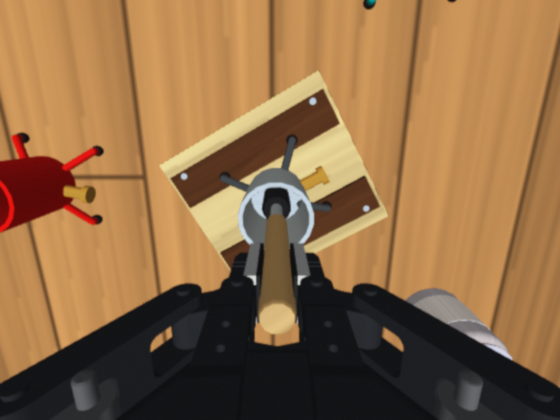

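Contact at TCP z 0.1979, and 0.198 was predicted for the pot floor, so the brush is fully down. Next: draw up near the mouth (bristle end about 12 mm below it), push down again, then withdraw.

```bash
python3 - <<'E'
from h import *
p=bot.read_position(); c=[.5637,.1685]
bot.dwell(.2)
bot.move_straight([*c,.262],speed=.1); bot.dwell(.1); print(bot.read_position(),bot.read_gripper_width())
h=bot.move_straight([*c,.190],speed=.06,contact_N=5); bot.dwell(.2)
print(h,bot.read_position(),bot.read_wrist_force())
bot.move_straight([*c,.262],speed=.1)
bot.move_straight([*c,.33],speed=.12)
print(bot.read_wrist_force(),bot.read_t())
o=down(np.radians(90))
bot.move_ptp([.5035,-.1995,.33],o); bot.dwell(.2)
print(bot.read_position(),bot.read_t())
snap("side","s11",(200,60,320,340),2.1); snap("wrist","w11")
E
```

```text
[0.56310283 0.16838498 0.26088815] 0.01355673627534184
True [0.56328586 0.1684365  0.19789892] [-0.66656746 -0.17316058  6.06959638]
[-0.66561645  1.14449749 -1.37601562] 21.9167
[ 0.50395534 -0.19850267  0.32997548] 23.5083
```

View pics/s11.png

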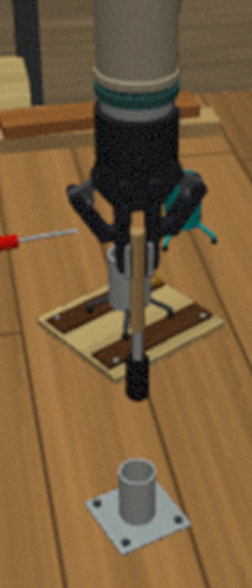

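View pics/w11.png

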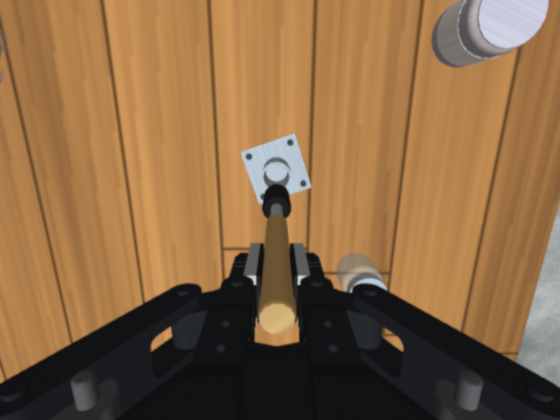

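```bash
python3 - <<'E'
from h import *
c=[.5030,-.1995]
bot.move_straight([*c,.236],speed=.15); bot.dwell(.2)
print(bot.read_position(),bot.read_t())
s=snap("side","s12",(230,210,310,320),5); snap("wrist","w12",(220,110,340,250),4.2)
p=bot.read_position()
print(proj(s,[[*p[:2],p[2]-.151],[.504,-.199,.07]]))
E
```

```text
[ 0.50360296 -0.19984371  0.23716528] 24.5833
[[264.64322449 279.39624598]
 [264.88681467 284.13493794]]
```

View pics/s12.png

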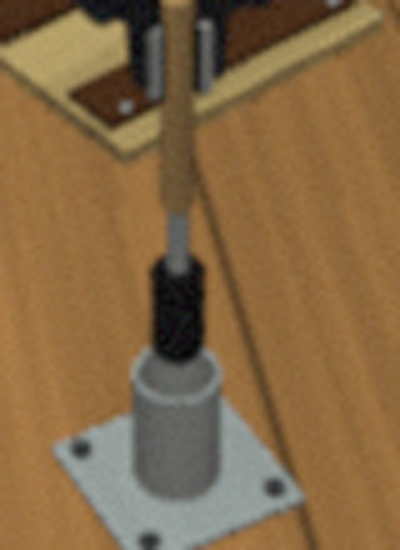

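View pics/w12.png

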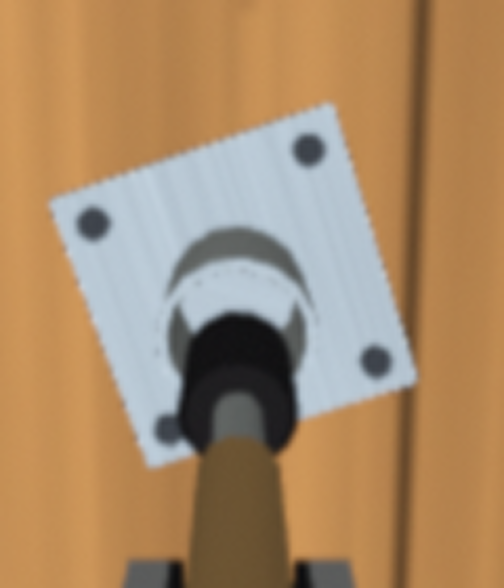

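Side view: head axis at column 177.5 against tube axis 176, and the height difference fits, so it's aligned within about 1 mm. Inserting.

```bash
python3 - <<'E'
from h import *
c=[.5030,-.1997]
h=bot.move_straight([*c,.150],speed=.05,contact_N=4)
print(h,bot.read_position(),bot.read_wrist_force(),bot.read_wrist_torque(),bot.read_t())
E
```

```text
True [ 0.50297278 -0.19967863  0.15720213] [ 0.17852578 -0.27291968  4.31329933] [ 0.02712766  0.02703125 -0.05871453] 26.0917
```

Stopped at z 0.1572, the same height as at the grasp, so the brush is fully down. Releasing and backing off.

```bash
python3 - <<'E'
from h import *
bot.grip(.05); bot.dwell(.2)
p=bot.read_position()
bot.move_straight([p[0],p[1],.27],speed=.12)
bot.move_ptp([.40,-.02,.36],down(np.radians(90))); bot.dwell(.3)
print(bot.read_t())
snap("side","s13",(200,130,340,370),2.4); snap("top","t13",(180,130,420,300),3.2)
E
```

```text
29.0333
```

View pics/s13.png

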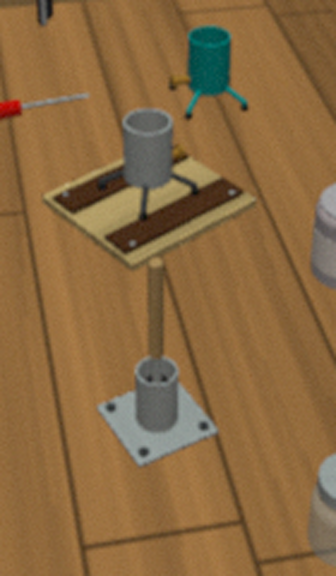

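View pics/t13.png

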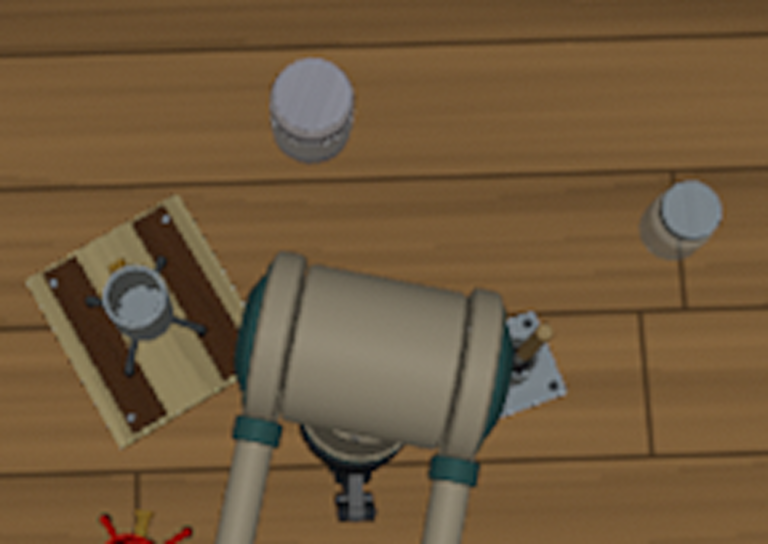

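The top view shows all four feet on the slats: (162,262), (92,302), (204,331) and (129,369). The brush is upright in its tube, and the tin and jar haven't moved.

```bash
python3 - <<'E'
from h import *
a=np.load("pics/s6.npz")["image"].astype(int); b=np.load("pics/s13.npz")["image"].astype(int)
d=np.abs(a-b).mean(2)
print("pot region",d[165:240,215:310].mean(),"driver",d[160:190,170:245].mean(),"tin",d[200:255,325:370].mean(),"jar",d[315:365,325:365].mean(),"tube/brush",d[235:325,235:295].mean())
bot.finish_job()
E
```

```text
pot region 2.9345029239766087 driver 3.0223703703703704 tin 2.8527946127946127 jar 2.8073333333333337 tube/brush 2.957222222222222
the job is handed in; nothing more can be done
```

The job is done and handed in at about 29 s on the robot's clock, against the 64 s limit. No verdict came back.

**What I did**
- **Pot:** I gripped it along its lean, which straightened it, raised it 7 mm, turned it about -34° and set it down on the slats.
- **Scrub:** I took the brush out and pushed it to the pot floor, with contact at tool height 0.198 m, as predicted. I drew it up to about 12 mm below the mouth and pushed it down again to the same height.
- **Brush:** I put it back in its tube. It bottomed at the same height as when I gripped it (0.1572 m), so it is fully down.

**Last checks**
- **Pot:** All four feet are on the slats in the top view. A fit taken just after the turn, before the scrub, put it within about 1° of level and square to the rack.
- **Bystanders:** Comparing side pictures from just after the pot was set down and from the end, the pot, brush, tin, jar and screwdriver show no change beyond camera noise. The tin, jar and screwdriver also look where they were in the first pictures.

**What disagreed:** The fits put heights 3–4 mm off, beyond the stated 2 mm calibration. The pot's offset from the rack centre came out as about 2–3 mm from the rim and feet, but 4.3 mm from the full pot fit. I trusted the smaller figure because it corrects for the height error. The larger would be just outside the 4 mm allowance, but the pot stood steady throughout.

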